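Twist the fresh desiccant cartridge home in the test car's sensor enclosure

TASK

Put the fresh desiccant cartridge (the green one) into the round socket of the grey enclosure, starting with its handle about 60 degrees away from the two white marks. The socket grips it snugly, so twist it as you press it down, until its flange sits flat on the enclosure all round and its handle lines up with the white marks, then let go. Leave the red, spent cartridge standing where it is.

Things in the scene. Friction and masses are not known exactly. Their poses are not given: they have to be found in the camera images.
- fresh_center (a point): Fresh cartridge, loose, 220 g, 80 mm tall: white round body 56 mm wide, 40 tall (foot tapers to 44 over the lowest 8); green round flange 76 mm wide, 40 to 48 mm up; green upright handle bar 54 long, 14 thick, 48 to 80 mm up, gripped across its 14 mm. Point: on the axis, 40 mm up, level with the flange's underside. x along the bar, y across it, z up. Either end of the bar may lead.
- socket_mouth (a point): Socket in a fixed grey box (150 x 130 mm along x, y; 50 tall). Point: centre of the round hole at the box's top face, z up; the white marks lie on the x axis, both sides. Hole 62 mm wide, 44 deep; sprung rubber pads from 8 mm down grip the body, drag 5 to 15 N: it does not sink by its own weight. Fully home, the flange rests on the top face and the two points coincide. Twist either way.
- spent_center (a point): Spent cartridge, loose: same shape, point and axes as the fresh one, but with a red flange and handle. A bystander, to be left standing where it is.
Things that resemble listed ones, but are neither listed nor needed, are in the scene too. Of the things that look like the part that bears fresh_center, take the one that is farthest from the robot's base at the start.

How it is judged:
On the way, in this order (a step that is already met when the one before it is completed fails the run):
1. the green cartridge has entered the socket's grip (flange underside 6 to 28 mm above the enclosure's top face) with its handle more than 40 degrees from the marks (z of fresh_center in the frame of socket_mouth between 0.006 and 0.028 m and horizontal distance between fresh_center and socket_mouth below 0.008 m and angle between the x axis of fresh_center and the x axis of socket_mouth, either way round above 0.7 rad), for 0.05 s.
2. it has been twisted to within 34 degrees of the marks while still more than 4 mm from bottoming out (z of fresh_center in the frame of socket_mouth between 0.004 and 0.028 m and horizontal distance between fresh_center and socket_mouth below 0.008 m and angle between the x axis of fresh_center and the x axis of socket_mouth, either way round below 0.6 rad), for 0.05 s.
At the end, for the whole second after the job is handed in: The green cartridge is in the socket, upright, its flange down on the enclosure's top face (within 3 mm), its handle in line with the white marks (within 15 degrees), released; the red cartridge stands within 30 mm of where it was (z of fresh_center in the frame of socket_mouth below 0.003 m and horizontal distance between fresh_center and socket_mouth below 0.008 m and angle between fresh_center's own z axis and vertical below 0.09 rad and angle between the x axis of fresh_center and the x axis of socket_mouth, either way round below 0.26 rad and distance of spent_center from where it was at the start of the episode below 0.03 m and angle between spent_center's own z axis and vertical below 0.17 rad); the robot touches nothing.
It fails at once if the red cartridge is knocked over or moved by more than 30 mm (distance of spent_center from where it was at the start of the episode above 0.03 m or angle between spent_center's own z axis and vertical above 0.35 rad).
It also fails if it takes over 40 s, if anything falls off the work surface, if the arm or the gripper's body presses on something with over 40 N, if the wrist force passes 120 N, or if a joint passes its speed limit or range.

ROBOT

A 6-joint arm with a two-finger parallel gripper is mounted at the origin on the work surface. World frame = base frame: x ahead of the robot, y to its left, z up, the work surface at z = 0. Lengths are in m, angles in rad, forces in N, time in s.
With the tool pointing down it reaches from about 0.325 to 0.9 m from the base axis. Payload 3.5 kg.
Tool frame: the origin (TCP) lies on the centre line of the jaws, within the pads' length; the fingertips stand ahead of it and the grasp point (between the pads) lies 2 mm behind it (env.tips_ahead is the y of the fingertips in the tool frame, in m); y points along the fingers, x is the direction in which the jaws open and shut, and the axes are right-handed (so a half turn about y gives the same grasp; the last joint's range is limited). The gripper opens to 85 mm and grips with 20 to 120 N. Pads are 22 mm wide; open, the fingers measure 114 mm over their backs; the gripper's body (76 mm by 85 mm) begins 54 mm behind the grasp point. The pads swing forward as they close: fully open they stand 13 mm farther back than shut.
Start: joints at [-1.336, 0.276, -0.026, 1.268, 0, 1.467], TCP at [0.207, -0.59, 0.248] pointing down, gripper open.
Joint ranges: [-3.12, 3.12], [-0.85, 1.88], [-1.08, 1.24], [-1.95, 2.15], [-1.57, 1.53], [-3.14, 3.14]. Speed limits (rad/s): [2.57, 2.57, 3.14, 3.14, 3.14, 3.14].

INTERFACE

Orientations are given as [roll, pitch, yaw] about the fixed x, y, z axes, in that order (R = Rz(yaw) Ry(pitch) Rx(roll)).
In Python, from cell import get_obs, imaging, ticket, env gives the robot as it stands.
- The arm moves only by the tool carry_out, never from a script. Its argument "targets" is a list that holds one entry, the list of rows, each a list of 4 numbers: the shift along the tool's x, y, z in m, then the turn about the tool's y in units of 5 degrees (1.0 is 5 degrees). In form: [[[x, y, z, yaw], ...]]. A call has 1 to 5 rows; each row is the pose to reach, as a shift and turn from the pose commanded when the call began, along the tool's axes at that moment; what a row does not reach only later rows make up. A row lasts 1/8 s, in which the tool goes at most 62.5 mm and 10.7 degrees, less where a joint would pass 70% of its speed; a pose out of reach is approached as far as the arm can. A call with a gripper value outside its range is refused whole. "claw" is the finger opening in m, from 0 to 0.0854, set as the call begins (left out, the last holds). The fingers move at their own pace and stop on an object; the grip force is fixed at half the most. Time passes only in rows, so rows that repeat a pose let the fingers close. It gives the time, the measured TCP pose, the force and the opening at its end, in the units of the state.
- get_obs(): the state, without advancing time (a new reading comes with each control period).
- imaging.read_camera(name): name is "scene" or "top" or "wrist"; returns the picture (400x640x3 uint8, blue, green, red); there is no depth.
- imaging.camera_model(name): a dict with "fx", "fy", "cx", "cy" (pixels), "xyz" and "rotation" of the camera in the world. Camera axes: x right, y down, z forward; pixel columns grow to the right and rows downward; lengths in m; the calibration is good to about 2 mm. A picture is of the moment at which its call begins: read the wrist's pose just before it. camera_model takes no time and is no camera call; for the wrist camera it gives the pose at the moment of the call.
- ticket.hand_in(): hands the job in, once; it reports no verdict.
The state is a dict: "clock": time; "q": joint angles; "qd": joint speeds; "joint_efforts": joint torques, N m; "position": TCP position; "tcp_rot": TCP orientation; "force": force on the tool from outside, world axes, zero at the start; "torque": the same for the moment, N m; "width": finger opening in m.
Only numpy, scipy, OpenCV 4.12 (cv2) and the standard library are available. Lean on these libraries where they do the work, as an engineer would, in place of code of your own. Each camera call takes 0.05 s, during which the arm holds its last target. There are 200 camera calls.

## Working session

There is one attempt and no reset: what is moved stays moved. The work goes in short steps, Python scripts to look and compute and a tool call to move; the robot and the scene stay as the last step left them, time stands still between calls to the robot, and variables do not carry over. Pictures are saved under pics/ and viewed, about 8 in all and at most 12, crops included, and the job is handed in when it is done.

Besides the shell and the picture viewer there is one more tool, called after "Request:" as name([rows], argument=value, ...), one row to a line, values as JSON. carry_out: Moves the arm, as the interface text tells. Its arguments: {"type":"object","properties":{"targets":{"type":"array","items":{"type":"array","items":{"type":"array","items":{"type":"number"}}}},"claw":{"type":"number"}},"required":["targets"]}

```bash
ls; mkdir -p pics; python3 - <<'E'
from cell import get_obs, imaging, ticket, env
import cv2,numpy as np
print(get_obs()); print(env.tips_ahead)
for n in("scene","top"):
    im=imaging.read_camera(n); cv2.imwrite(f"pics/{n}0.png",im); m=imaging.camera_model(n); print(n,m)
E
```

```text
pics
{'clock': 0.0, 'q': array([-1.33641561e+00,  2.77131366e-01, -2.79018849e-02,  1.26797571e+00,
       -1.74355381e-05,  1.46741265e+00]), 'qd': array([ 1.06684255e-03, -7.84921118e-04,  2.91949531e-04, -9.34935483e-04,
        7.59920888e-05, -1.11708515e-04]), 'joint_efforts': array([ 8.53448000e-04, -4.45509660e+01,  2.95203173e+01,  1.65292510e-02,
       -4.71041812e-05,  2.30403536e-07]), 'position': array([ 0.20693429, -0.58896288,  0.24715076]), 'tcp_rot': array([-1.57058533,  0.00220262, -1.23303168]), 'force': array([ 0.79119027, -0.0232242 ,  0.60762482]), 'torque': array([-0.02390129, -0.02455423, -0.00877974]), 'width': 0.08532726194395963}
0.017
scene {'fx': 505.5998958513404, 'fy': 505.5998958513404, 'cx': 322.1497297520336, 'cy': 205.49314759267264, 'xyz': array([ 1.27341601, -0.55406393,  0.83399407]), 'rotation': array([-2.24121537,  0.00549141,  0.94508464])}
top {'fx': 475.912457340237, 'fy': 475.912457340237, 'cx': 321.7672299823716, 'cy': 198.1430277752397, 'xyz': array([0.37744748, 0.01855381, 1.28980963]), 'rotation': array([-3.07110718, -0.01672029, -1.56957885])}
```

View pics/top0.png

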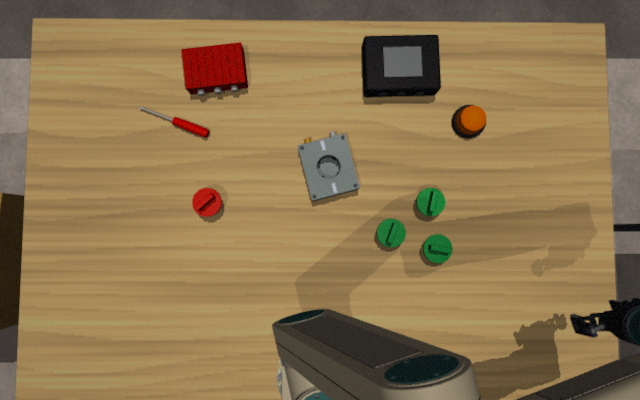

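View pics/scene0.png

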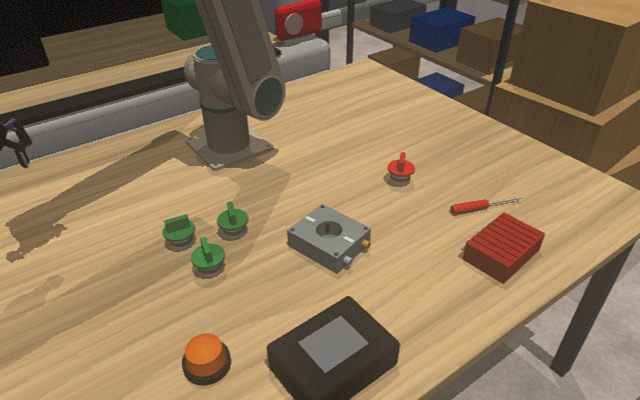

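Top view: the green cartridges are at (431,202), (390,234) and (437,249). The socket is at (328,167) with marks near (322,145) and (335,187), and the red cartridge is at (207,202). The scene view agrees. Next I locate these in world coordinates.

```bash
cat > h.py <<'E'
from cell import get_obs, imaging, ticket, env
import cv2,numpy as np
from scipy.spatial.transform import Rotation as R
def rot(r): return R.from_euler('xyz',r).as_matrix()
def cast(m,uv,z):
    d=rot(m['rotation'])@np.array([(uv[0]-m['cx'])/m['fx'],(uv[1]-m['cy'])/m['fy'],1.])
    return m['xyz']+d*(z-m['xyz'][2])/d[2]
def blobs(mask,amin):
    cs,_=cv2.findContours(mask.astype(np.uint8),cv2.RETR_EXTERNAL,cv2.CHAIN_APPROX_NONE)
    return [c for c in cs if cv2.contourArea(c)>amin]
def hsv(im): return cv2.cvtColor(im,cv2.COLOR_BGR2HSV)
def green(im):
    h=hsv(im); return (h[...,0]>45)&(h[...,0]<90)&(h[...,1]>120)
def white(im):
    h=hsv(im); return (h[...,1]<50)&(h[...,2]>185)
E
python3 - <<'E'
from h import *
im=cv2.imread('pics/top0.png'); m=imaging.camera_model('top')
for c in blobs(green(im),200):
    (u,v),r=cv2.minEnclosingCircle(c); p=cast(m,(u,v),.048); print('green',u,v,r,p,np.hypot(*p[:2]))
for c in blobs(white(im),8):
    (u,v),s,a=cv2.minAreaRect(c)
    if 290<u<370 and 120<v<210: print('white',u,v,s,a,cast(m,(u,v),.05))
print('hole',cast(m,(328.5,166.5),.05))
print(rot(get_obs()['tcp_rot']).round(3)); w=imaging.camera_model('wrist'); print(w, rot(w['rotation']).round(2))
big=cv2.resize(im[120:280,280:480],None,fx=4,fy=4,interpolation=cv2.INTER_CUBIC)[:600]
cv2.imwrite('pics/topcrop.png',big)
E
```

```text
green 437.26275634765625 248.50665283203125 14.495824813842773 [ 0.33424151 -0.30343925  0.048     ] 0.4514341208029297
green 390.856689453125 232.64012145996094 14.519038200378418 [ 0.3753589  -0.18250636  0.048     ] 0.41737617901033
green 430.375 201.75 14.429346084594727 [ 0.4563522  -0.28723157  0.048     ] 0.5392210177048556
hole [ 0.54832783 -0.01964551  0.05      ]
[[ 0.331 -0.     0.944]
 [-0.944  0.002  0.331]
 [-0.002 -1.     0.   ]]
{'fx': 306.30156939869664, 'fy': 306.30156939869664, 'cx': 317.7271306109213, 'cy': 203.19951598939406, 'xyz': array([ 0.26810967, -0.56717152,  0.37322816]), 'rotation': array([ 2.87991720e+00,  1.52734415e-03, -1.23361557e+00])} [[ 0.33 -0.91 -0.24]
 [-0.94 -0.32 -0.08]
 [-0.    0.26 -0.97]]
```

View pics/topcrop.png

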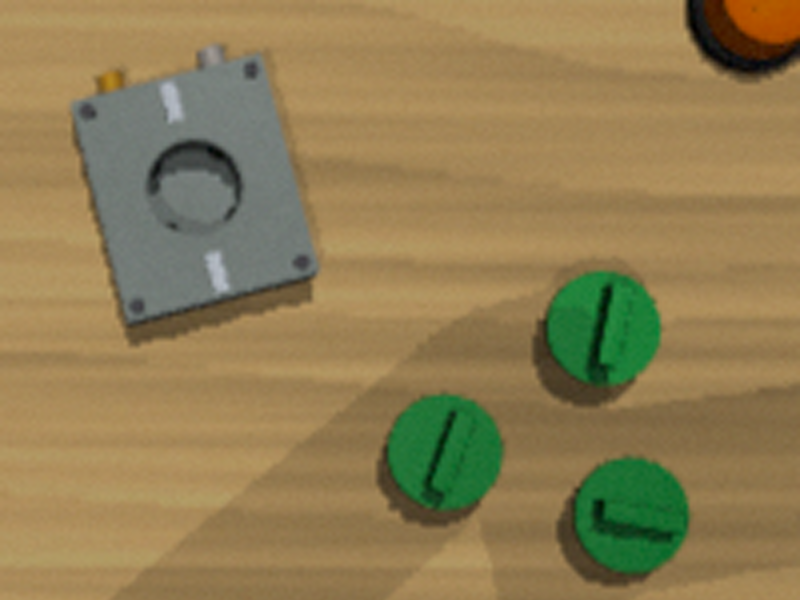

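The chosen cartridge is the one farthest from the base, at about (0.456, -0.287) with its bar at about -8°. The socket is at about (0.548, -0.020) with its marks at about +15°. I'll move above the cartridge.

Request:
carry_out([
  [[-0.035, 0.008, 0.05, 1], [-0.07, 0.016, 0.1, 2.5], [-0.1, 0.024, 0.15, 4], [-0.13, 0.03, 0.2, 5.4], [-0.16, 0.036, 0.25, 5.4]],
])

```text
clock: 0.72
position: [0.3907, -0.3541, 0.2117]
tcp_rot: [-1.571, 0.0, -1.705]
force: [0.8, -0.1, 0.2]
width: 0.0853
```

Request:
carry_out([
  [[-0.02, 0.01, 0.04, 0], [-0.02, 0.01, 0.06, 0], [-0.02, 0.01, 0.06, 0]],
])

```text
clock: 1.1
position: [0.453, -0.3446, 0.2022]
tcp_rot: [-1.571, -0.001, -1.703]
force: [-0.9, -0.9, -1.0]
width: 0.0853
```

```bash
cat >> h.py <<'E'
def look(name):
    m=imaging.camera_model('wrist'); im=imaging.read_camera('wrist'); cv2.imwrite(f'pics/{name}.png',im); return m,im
def toolshift(dp):
    o=get_obs(); return rot(o['tcp_rot']).T@np.asarray(dp)
E
python3 - <<'E'
from h import *
o=get_obs(); print(o['clock'],o['position'],o['tcp_rot'],o['q'])
m,im=look('w1')
for c in blobs(green(im),800):
    (u,v),r=cv2.minEnclosingCircle(c); print(u,v,r,cast(m,(u,v),.048))
E
```

```text
1.1 [ 0.45296136 -0.34462544  0.20218408] [-1.57103991e+00 -5.13320460e-04 -1.70316436e+00] [-7.63693413e-01  2.06693821e-01 -2.15459644e-01  1.14853653e+00
 -5.58142748e-04  2.51026730e+00]
293.0948791503906 306.9591979980469 37.11327362060547 [ 0.33530238 -0.30283906  0.048     ]
165.5 276.5 33.97803497314453 [ 0.38717367 -0.18040368  0.048     ]
256.3826599121094 194.2346954345703 40.41146469116211 [ 0.45904545 -0.28713989  0.048     ]
```

View pics/w1.png

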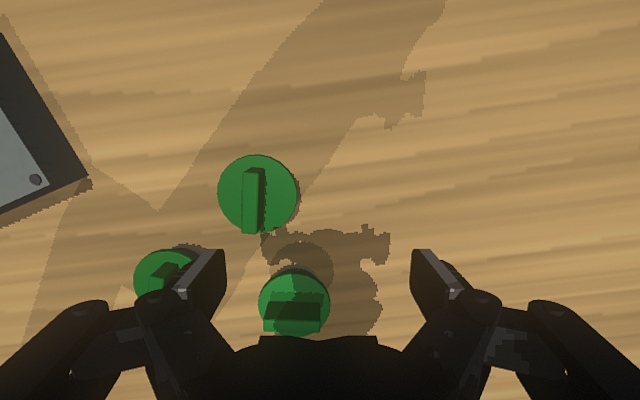

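The target is at (256,194), with its bar nearly in line with the tool z axis. Now I move over it, go down and grip.

Request:
carry_out([
  [[-0.057, 0, -0.002, 0], [-0.057, 0.03, -0.002, 0], [-0.057, 0.08, -0.002, 0], [-0.057, 0.12, -0.002, 0], [-0.057, 0.132, -0.002, 0]],
])

```text
clock: 1.78
position: [0.4547, -0.2867, 0.068]
tcp_rot: [-1.576, 0.003, -1.706]
force: [-0.5, -0.4, 0.8]
width: 0.0853
```

Request:
carry_out([
  [[0, 0, 0, 0], [0, 0, 0, 0], [0, 0, 0, 0], [0, 0, 0, 0], [0, 0, 0, 0]],
], claw=0)

```text
clock: 2.4
position: [0.4587, -0.288, 0.0716]
tcp_rot: [-1.568, -0.001, -1.704]
force: [-0.2, -0.6, 6.2]
width: 0.0127
```

Request:
carry_out([
  [[0, 0, 0, 0], [0, 0, 0, 0], [0, 0, 0, 0], [0, 0, 0, 0]],
], claw=0)

```text
clock: 2.9
position: [0.4587, -0.288, 0.0716]
tcp_rot: [-1.569, -0.001, -1.704]
force: [0.2, -0.4, 6.0]
width: 0.0129
```

Request:
carry_out([
  [[0, -0.05, 0, 0], [-0.01, -0.1, 0, 0], [-0.06, -0.11, 0.01, -2], [-0.11, -0.11, 0.02, -4], [-0.15, -0.11, 0.03, -6]],
])

```text
clock: 3.52
position: [0.5068, -0.1405, 0.1798]
tcp_rot: [-1.572, 0.001, -1.174]
force: [-0.3, -0.9, -3.1]
width: 0.0128
```

```bash
python3 - <<'E'
from h import *
print(toolshift(np.array([.525,-.107,.18])-get_obs()['position']), get_obs()['width'])
E
```

```text
[-0.0239258  -0.00024667  0.02969605] 0.012845705914061529
```

Request:
carry_out([
  [[-0.01, 0, 0.01, -2], [-0.02, 0, 0.02, -4], [-0.024, 0, 0.03, -6], [-0.024, 0, 0.03, -8], [-0.024, 0, 0.03, -10.4]],
])

```text
clock: 4.15
position: [0.5251, -0.1083, 0.1792]
tcp_rot: [-1.571, 0.003, -0.288]
force: [0.0, -1.1, -3.2]
width: 0.0127
```

Request:
carry_out([
  [[0, 0, 0, 0], [0, 0, 0, 0]],
])

```text
clock: 4.4
position: [0.5255, -0.1088, 0.1798]
tcp_rot: [-1.571, 0.001, -0.298]
force: [-0.5, 0.6, -3.0]
width: 0.013
```

```bash
python3 - <<'E'
from h import *
o=get_obs(); print(o['clock'],o['position'],o['tcp_rot'],o['q'],o['width'])
m,im=look('w2'); print(m)
cv2.imwrite('pics/top2.png',imaging.read_camera('top'))
for c in blobs(white(im),30):
    (u,v),s,a=cv2.minAreaRect(c); print('white',u,v,s,a,cast(m,(u,v),.05))
for c in blobs(green(im),800):
    print('green',cv2.boundingRect(c))
E
```

```text
4.4 [ 0.52548762 -0.10881157  0.17975984] [-1.57076994e+00  1.22311465e-03 -2.97640831e-01] [-3.24663468e-01  1.68706589e-01 -3.12281127e-01  1.09103199e+00
 -6.67386385e-06  1.54377371e+00] 0.01298230426181572
{'fx': 306.30156939869664, 'fy': 306.30156939869664, 'cx': 317.7271306109213, 'cy': 203.19951598939406, 'xyz': array([ 0.5443974 , -0.0460968 ,  0.30571469]), 'rotation': array([ 2.87975417e+00,  1.80902138e-03, -2.98232216e-01])}
white 253.9230499267578 124.3846206665039 (13.312804222106934, 31.617910385131836) 56.3099365234375 [ 0.49387458 -0.03323981  0.05      ]
white 426.6153259277344 65.4230728149414 (5.269651889801025, 13.312806129455566) 56.3099365234375 [ 0.63637292 -0.03098836  0.05      ]
white 380.46148681640625 40.19230651855469 (14.144856452941895, 37.164913177490234) 56.3099365234375 [ 0.60666601 -0.00340401  0.05      ]
green (247, 178, 142, 155)
```

View pics/w2.png

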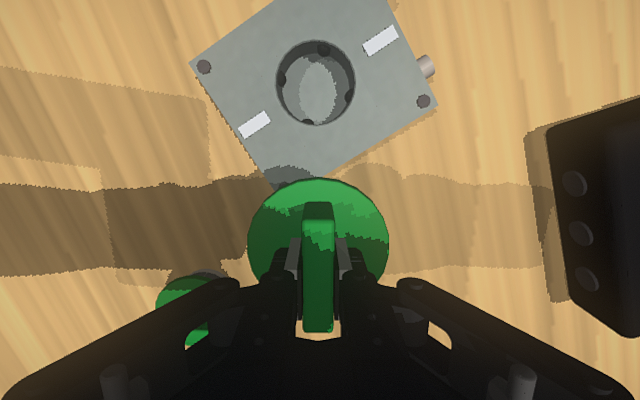

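Marks at (254,124) and (380,40) give a midpoint of (0.550, -0.018) and an angle of 14.8°. The hole's centre is near (315.5,83), and the held flange's front edge is near (318,178). I'll now check the cartridge's offset in the hand.

```bash
python3 - <<'E'
from h import *
o=get_obs(); im=cv2.imread('pics/w2.png')
m={'fx':306.3016,'fy':306.3016,'cx':317.727,'cy':203.1995,'xyz':np.array([ 0.5443974 , -0.0460968 ,  0.30571469]),'rotation':[2.87975,.001809,-.298232]}
print('hole',cast(m,(315.5,83),.05))
T=rot(o['tcp_rot']); p=o['position']
g=green(im); 
for c in range(290,350,15): # front rim rows
    r=np.where(g[:,c])[0].min(); 
    for z in(.0236,.0316): 
        q=T.T@(cast(m,(c,r),p[2]-z)-p); print(c,r,z,q.round(4),'centre z',q[2]-np.sqrt(.038**2-q[0]**2))
# bar ends on its top (z +8.4mm above TCP)
for uv in((318,203),(318,220),(303,203),(332,203)): print(uv,(T.T@(cast(m,uv,p[2]+.0084)-p)).round(4))
t=np.array([.55,-.0183]); d=np.r_[t-p[:2],0]; print('shift',T.T@d)
E
```

```text
hole [ 0.55074992 -0.01792968  0.05      ]
290 184 0.0236 [-0.0146  0.0236  0.0354] centre z 0.00034895070401672057
290 184 0.0316 [-0.0154  0.0316  0.0338] centre z -0.0009436362229060732
305 180 0.0236 [-0.0072  0.0236  0.0374] centre z 0.00010714290290936984
305 180 0.0316 [-0.0075  0.0316  0.0359] centre z -0.001331490081960325
320 179 0.0236 [0.0003 0.0236 0.0379] centre z -7.939688511336696e-05
320 179 0.0316 [0.0003 0.0316 0.0364] centre z -0.001560075020904786
335 181 0.0236 [0.0077 0.0236 0.0369] centre z -0.00030769074260818263
335 181 0.0316 [0.0081 0.0316 0.0354] centre z -0.0017482281645705353
(318, 203) [-0.0007 -0.0084  0.0342]
(318, 220) [-0.0007 -0.0084  0.0271]
(303, 203) [-0.0067 -0.0084  0.0342]
(332, 203) [ 0.0048 -0.0084  0.0342]
shift [-3.33062188e-03  6.57190365e-06  9.37633747e-02]
```

Request:
carry_out([
  [[-0.003, 0, 0.05, 0], [-0.003, 0, 0.0945, 0], [-0.003, 0, 0.0945, 0], [-0.003, 0.03, 0.0945, 0], [-0.003, 0.04, 0.0945, 0]],
])

```text
clock: 5.12
position: [0.5489, -0.018, 0.1386]
tcp_rot: [-1.572, 0.004, -0.296]
force: [-0.7, 0.7, -2.4]
width: 0.0129
```

Request:
carry_out([
  [[0, 0, 0, 0], [0, 0, 0, 0]],
])

```text
clock: 5.38
position: [0.5512, -0.0182, 0.1411]
tcp_rot: [-1.571, -0.001, -0.296]
force: [0.7, -0.4, -2.8]
width: 0.013
```

```bash
python3 - <<'E'
from h import *
o=get_obs(); print(o['clock'],o['position'],o['tcp_rot'],toolshift(np.array([.5505,-.0181,.1116])-o['position']))
im=imaging.read_camera('scene'); cv2.imwrite('pics/s3.png',cv2.resize(im[150:300,230:430],None,fx=4,fy=4))
E
```

```text
5.375 [ 0.55122199 -0.01822888  0.14114235] [-1.57065658e+00 -1.32785536e-03 -2.95857696e-01] [-7.67422918e-04  2.95413485e-02 -9.13495286e-05]
```

View pics/s3.png

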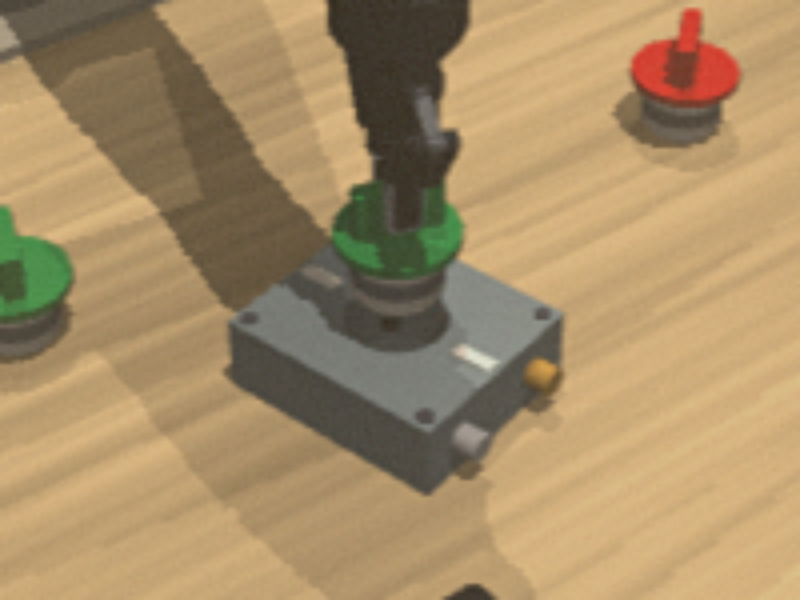

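The cartridge hangs upright just above the hole, flange at (398,235) and hole at (395,320) in the crop. The red cartridge is untouched. I go down into the grip, keeping the 58° offset.

Request:
carry_out([
  [[-0.0007, 0.012, 0, 0], [-0.0007, 0.022, 0, 0], [-0.0007, 0.028, 0, 0], [-0.0007, 0.033, 0, 0], [-0.0007, 0.037, 0, 0]],
])

```text
clock: 6.05
position: [0.5505, -0.0178, 0.1034]
tcp_rot: [-1.571, -0.001, -0.295]
force: [-0.6, -2.1, 1.8]
width: 0.0128
```

Request:
carry_out([
  [[0, 0.001, 0, 0], [0, 0.001, 0, 0]],
])

```text
clock: 6.3
position: [0.5506, -0.0181, 0.1027]
tcp_rot: [-1.572, -0.002, -0.295]
force: [1.1, -1.7, -1.7]
width: 0.0127
```

Request:
carry_out([
  [[0, 0.001, 0, 1.5], [0, 0.002, 0, 3], [0, 0.003, 0, 4.5], [0, 0.004, 0, 6], [0, 0.005, 0, 7.5]],
])

```text
clock: 6.92
position: [0.5505, -0.0178, 0.0981]
tcp_rot: [-1.57, -0.001, -0.953]
force: [-0.2, -1.5, -0.2]
width: 0.0129
```

Request:
carry_out([
  [[0, 0.001, 0, 1.4], [0, 0.002, 0, 2.8], [0, 0.003, 0, 4.1], [0, 0.003, 0, 4.1], [0, 0.003, 0, 4.1]],
])

```text
clock: 7.55
position: [0.5504, -0.017, 0.0948]
tcp_rot: [-1.569, 0.001, -1.306]
force: [-0.9, 2.0, 2.3]
width: 0.0127
```

```bash
python3 - <<'E'
from h import *
o=get_obs(); print(o['clock'],o['position'],o['tcp_rot'],np.degrees(o['tcp_rot'][2]),o['force'],o['torque'],o['width'])
m,im=look('w4')
E
```

```text
7.55 [ 0.55040043 -0.0170419   0.09484055] [-1.56936636e+00  9.64585241e-04 -1.30583390e+00] -74.8187714110384 [-0.86982227  2.00617439  2.26278796] [ 0.16975631 -0.0322473  -0.18814183] 0.012690371509436273
```

View pics/w4.png

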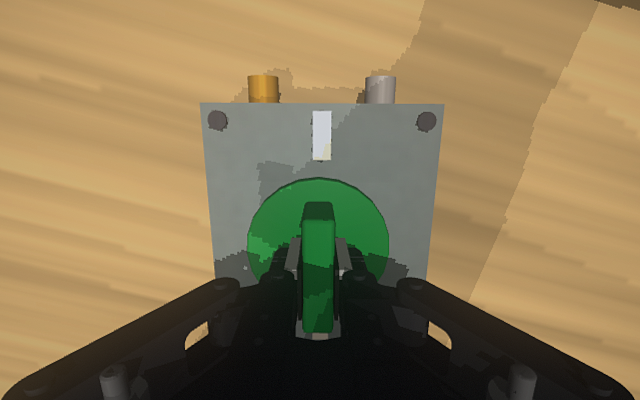

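The mark (321,135) and the bar (318,260) are in line, with the flange still about 13 mm up. Now I press home.

Request:
carry_out([
  [[0, 0.003, 0, 0], [0, 0.006, 0, 0], [0, 0.009, 0, 0], [0, 0.0115, 0, 0], [0, 0.013, 0, 0]],
])

```text
clock: 8.22
position: [0.5522, -0.0179, 0.084]
tcp_rot: [-1.567, -0.002, -1.306]
force: [-2.1, -0.6, 13.2]
width: 0.013
```

Request:
carry_out([
  [[0, 0.001, 0, 0], [0, 0.002, 0, 0], [0, 0.002, 0, 0]],
])

```text
clock: 8.6
position: [0.5523, -0.018, 0.0819]
tcp_rot: [-1.566, -0.002, -1.306]
force: [-0.8, -1.4, 11.9]
width: 0.0129
```

Request:
carry_out([
  [[0, 0.0015, 0, 0], [0, 0.003, 0, 0], [0, 0.003, 0, 0]],
])

```text
clock: 8.98
position: [0.5525, -0.018, 0.0816]
tcp_rot: [-1.566, -0.003, -1.306]
force: [-7.1, 0.4, 27.0]
width: 0.0131
```

Position has stopped and the force has risen to 27 N, so it is seated. Releasing and retreating.

Request:
carry_out([
  [[0, -0.002, 0, 0], [0, -0.002, 0, 0], [0, -0.002, 0, 0], [0, -0.002, 0, 0], [0, -0.002, 0, 0]],
], claw=0.06)

```text
clock: 9.6
position: [0.5496, -0.0175, 0.0779]
tcp_rot: [-1.572, 0.0, -1.307]
force: [0.5, -0.4, -0.7]
width: 0.06
```

Request:
carry_out([
  [[0, -0.02, 0, 0], [0, -0.06, 0, 0], [0, -0.1, 0, 0], [0, -0.1, -0.05, 0], [0, -0.1, -0.1, 0]],
])

```text
clock: 10.22
position: [0.4532, -0.0439, 0.1791]
tcp_rot: [-1.569, -0.001, -1.306]
force: [-0.1, -0.0, 0.5]
width: 0.0603
```

Request:
carry_out([
  [[0, 0, 0, 0], [0, 0, 0, 0]],
])

```text
clock: 10.48
position: [0.4541, -0.0437, 0.1786]
tcp_rot: [-1.569, -0.001, -1.308]
force: [0.0, -0.0, -0.1]
width: 0.0601
```

```bash
python3 - <<'E'
from h import *
o=get_obs(); print(o['clock'],o['position'],o['force'],o['width'])
m,im=look('w5')
for c in blobs(green(im),800):
    (u,v),r=cv2.minEnclosingCircle(c); print('green',u,v,r,cast(m,(u,v),.058))
for c in blobs(white(im),30):
    (u,v),s,a=cv2.minAreaRect(c); print('white',u,v,s,a,cast(m,(u,v),.05))
s=imaging.read_camera('scene'); cs=cv2.resize(s[150:300,230:430],(533,400))
cv2.imwrite('pics/both.png',np.hstack([im[:,160:420],cs]))
E
```

```text
10.475 [ 0.45409516 -0.04369523  0.17860189] [ 0.02821546 -0.02607938 -0.13391143] 0.06013257638522883
green 318.1609191894531 68.88887023925781 53.89550018310547 [ 0.55328734 -0.01693312  0.058     ]
white 318.5 151.0 (30.0, 11.0) 90.0 [ 0.49408492 -0.03318069  0.05      ]
white 319.0 4.0 (8.0, 12.0) 90.0 [ 0.59722415 -0.00576374  0.05      ]
```

View pics/both.png

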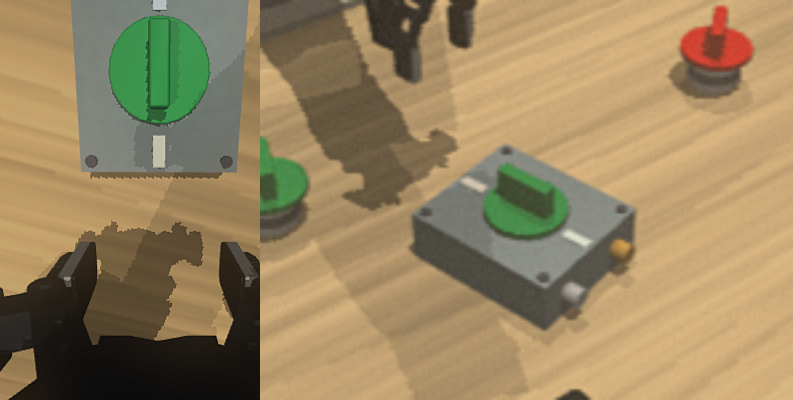

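The wrist view shows the bar at (158,62) in line with the marks at (158,151) and (159,4). The scene view shows the flange flat on the box at (525,205) and the red cartridge standing at (715,50). Handing in.

```bash
python3 -c "
from cell import ticket
print(ticket.hand_in())"
```

```text
the job is handed in; nothing more can be done
None
```

The green cartridge is in the socket with its handle in line with the white marks, released, and the job is handed in; no verdict was given. The clock was at about 10.5 s of the 40 s allowed.

- **What I did:** I took the green cartridge farthest from the base. It went into the grip about 58° off the marks at roughly 21 mm up. I twisted it into line by about 13 mm up, pressed it home, opened the gripper and backed away.
- **Seating:** While pressing, the tool stopped at z = 0.0816, the height expected for fully home. The force rose to 27 N, above the 5 to 15 N drag. I did not measure the flange height separately; in the last pictures it looks flat on the box.
- **Alignment:** The bar and both marks lie within about 1 pixel of one line in the wrist view.
- **Centring:** The last wrist picture put the flange centre about 3 mm from the hole, inside the 8 mm limit. Clearance in the hole is also about 3 mm, and calibration is good to about 2 mm.
- **Red cartridge and contact:** The red cartridge is standing and looks unmoved in the scene pictures; I did not measure its position. The gripper is clear of everything, with force near zero.

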